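Cool the sample tins on the blower bar

ROBOT

A 6-joint arm with a two-finger parallel gripper is mounted at the origin on the work surface. World frame = base frame: x ahead of the robot, y to its left, z up, the work surface at z = 0. Lengths are in m, angles in rad, forces in N, time in s.
With the tool pointing down it reaches from about 0.275 to 0.75 m from the base axis. Payload 10.2 kg.
Tool frame: the origin (TCP) lies midway between the tips of the shut fingers; the grasp point (between the pads) lies 19 mm behind it (env.hold_point_z is the distance from the TCP to the grasp point, in m); x points along the fingers, z is the direction in which the jaws open and shut, and the axes are right-handed (so a half turn about x gives the same grasp; the last joint's range is limited). The gripper opens to 85 mm and grips with 20 to 120 N. Pads are 22 mm wide; open, the fingers measure 114 mm over their backs; the gripper's body (76 mm by 85 mm) begins 54 mm behind the grasp point. The pads swing forward as they close: fully open they stand 13 mm farther back than shut.
Start: joints at [-1.542, 0.313, 1.498, -0, 1.331, -0.223], TCP at [0.131, -0.508, 0.231] pointing down, gripper open.
Joint ranges: [-2.94, 2.94], [-0.97, 2.17], [0.19, 2.56], [-1.23, 4.37], [0.02, 3.11], [-2.88, 2.88]. Speed limits (rad/s): [2.39, 2.39, 3.01, 3.14, 3.14, 3.14].

INTERFACE

Orientations are given as a unit quaternion [x, y, z, w].
In Python, from bench import env, kinematics, monitor, eyes, job gives the robot as it stands. The module is installed in compiled form; this text tells all that it offers. Calls block until the motion is done:
- env.reach(position, orientation): joint-space move of the TCP to a pose.
- env.movel(position, velocity=0.15, frame=None, guard=None): straight line of the TCP; frame=None keeps the orientation; velocity is the mean speed in m/s. With guard (N) it stops when the force on the tool has changed by that much, and returns True; else False.
- env.set_joints(angles): joint-space move.
- env.release() and env.close_gripper(effort=None): open the fingers fully, or close them until they stop; effort is the grip in N (None keeps the last).
- env.hold(seconds).
- kinematics.ik(position, orientation): joint angles nearest the present ones, or None.
- monitor.sense(): the state.
- eyes.grab_frame(name): name is "scene" or "top" or "wrist"; returns a dict with "frame" (384x512x3 uint8, red, green, blue), "mtx" (3x3 intrinsics, pixels), "view" (4x4, takes a point from world to camera coordinates). Camera axes: x right, y down, z forward; pixel columns grow to the right and rows downward; lengths in m; the calibration is good to about 2 mm. A picture is of the moment at which its call begins. There is no depth.
A pose or a line that the arm cannot do raises env.MotionError and nothing moves.
- job.hand_in(): hands the job in, once; it reports no verdict.
The state is a dict: "clock": time; "joints": joint angles; "qvel": joint speeds; "joint_efforts": joint torques, N m; "position": TCP position; "ee_rot": TCP orientation; "contact_force": force on the tool from outside, world axes, zero at the start; "ft_torque": the same for the moment, N m; "finger_gap": opening from 0.0 (shut) to 1.0 (fully open).
Only numpy, scipy, OpenCV 4.12 (cv2) and the standard library are available. Lean on these libraries where they do the work, as an engineer would, in place of code of your own. Each camera call takes 0.05 s, during which the arm holds its last target.

TASK

Cool the warm coffee sample tins: first roll the blower's thumbwheel back to off with a fingertip; then, with it off, lay every loose tin lying on the bench flat on the narrow air bar, centred across its width, with a gap of about a centimetre or more between neighbours. When all the tins are on, roll the wheel forward to the fifth click and leave it there, and do not disturb the other things on the bench.

Things in the scene. Friction and masses are not known exactly. Their poses are not given: they have to be found in the camera images.
- tin0_mid (a point): closed flat round sample tin, plain aluminium, diameter 50 mm, height 18 mm, about 70 g; either face may be up. The point is its centre, half-way up; z is its round axis. Four to six of the six are present (None = absent)
- tin1_mid (a point): closed flat round sample tin, plain aluminium, diameter 50 mm, height 18 mm, about 70 g; either face may be up. The point is its centre, half-way up; z is its round axis. Four to six of the six are present (None = absent)
- tin2_mid (a point): closed flat round sample tin, plain aluminium, diameter 50 mm, height 18 mm, about 70 g; either face may be up. The point is its centre, half-way up; z is its round axis. Four to six of the six are present (None = absent)
- tin3_mid (a point): closed flat round sample tin, plain aluminium, diameter 50 mm, height 18 mm, about 70 g; either face may be up. The point is its centre, half-way up; z is its round axis. Four to six of the six are present (None = absent)
- tin4_mid (a point): closed flat round sample tin, plain aluminium, diameter 50 mm, height 18 mm, about 70 g; either face may be up. The point is its centre, half-way up; z is its round axis. Four to six of the six are present (None = absent)
- tin5_mid (a point): closed flat round sample tin, plain aluminium, diameter 50 mm, height 18 mm, about 70 g; either face may be up. The point is its centre, half-way up; z is its round axis. Four to six of the six are present (None = absent)
- bar_top (a point): centre of the top face of the blower's air bar: a straight steel duct, 400 mm long along this frame's y, 30 mm wide along x, flat level top 36 mm above the table, with a row of dark slits. z is up; at yaw 0 the axes are the world's. Fixed, solid down to the table
- blower: the whole fixed blower; origin on the table under the bar's centre, axes those of the bar. Its grey control box stands at the bar's -y end: from y = -200 to -330 mm and x = -115 to +55 mm in this frame, 70 mm high, with the thumbwheel in its top
- wheel_top (a point): highest point of the knurled black thumbwheel, 86 mm above the table, x = -50, y = -240 mm in the bar's frame (axes as the bar's). Diameter 60 mm, width 22 mm, axle level along y; the upper 16 mm stand out of the box. Roll it by pressing a fingertip on its top and dragging along x. The wheel is sprung: sinks from 4 N, 3 mm down at 8 N, 6 mm at most; 5 to 8 N turns it by friction
- wheel (a joint): angle of the thumbwheel, rad: 0 at the off stop, 0.5236 (30 degrees, 15.7 mm at the rim) per click, 4.71 (nine clicks) at the far stop. It grows as the wheel's top is dragged along +x of the bar's frame, away from the robot. Let go, it snaps to the nearest click. At the fifth click the wheel's white mark is uppermost
- pointer_mid (a point): small orange pointer beside the wheel on the box's top, driven by the wheel: 9 mm along +x of the bar's frame per click, past ten white ticks. Off is the slightly longer tick at the robot's end, the fifth click the longest tick. Only an indicator
- mug: bystander, not to be disturbed: white coffee cup with a handle at +y, 76 mm wide, 56 mm high. Origin: centre of its underside
- jar: bystander, not to be disturbed: brown glass squat jar with a dark cap, 68 mm wide, 60 mm high. Origin: centre of its underside
- tamper: bystander, not to be disturbed: steel coffee tamper standing on its 56 mm foot, 56 mm high. Origin: centre of its underside
- timer: bystander, not to be disturbed: small white bench timer with a dark display, 40 x 75 x 45 mm high. Origin: centre of its underside
- scoop: bystander, not to be disturbed: steel scoop with a dark wooden handle lying flat, 160 mm long along its x axis, 24 mm high. Origin: centre of its underside
- brush: bystander, not to be disturbed: cleaning brush with a wooden handle, lying, 170 mm long along its x axis, 20 mm high. Origin: centre of its underside

How it is judged:
On the way, in this order (a step that is already met when the one before it is completed fails the run):
1. the thumbwheel is rolled back to off (value of joint wheel below 0.16 rad), for 0.2 s.
2. with the blower off, every tin lies flat on the air bar, centred, apart and let go (x of tin0_mid in the frame of bar_top between -0.01 and 0.01 m and y of tin0_mid in the frame of bar_top between -0.195 and 0.195 m and z of tin0_mid in the frame of bar_top between 0.004 and 0.014 m and angle between the z axis of each of tin0_mid, tin1_mid, tin2_mid, tin3_mid, tin4_mid, tin5_mid and the z axis of bar_top, either way round below 0.12 rad and x of tin1_mid in the frame of bar_top between -0.01 and 0.01 m and y of tin1_mid in the frame of bar_top between -0.195 and 0.195 m and z of tin1_mid in the frame of bar_top between 0.004 and 0.014 m and x of tin2_mid in the frame of bar_top between -0.01 and 0.01 m and y of tin2_mid in the frame of bar_top between -0.195 and 0.195 m and z of tin2_mid in the frame of bar_top between 0.004 and 0.014 m and x of tin3_mid in the frame of bar_top between -0.01 and 0.01 m and y of tin3_mid in the frame of bar_top between -0.195 and 0.195 m and z of tin3_mid in the frame of bar_top between 0.004 and 0.014 m and x of tin4_mid in the frame of bar_top between -0.01 and 0.01 m and y of tin4_mid in the frame of bar_top between -0.195 and 0.195 m and z of tin4_mid in the frame of bar_top between 0.004 and 0.014 m and x of tin5_mid in the frame of bar_top between -0.01 and 0.01 m and y of tin5_mid in the frame of bar_top between -0.195 and 0.195 m and z of tin5_mid in the frame of bar_top between 0.004 and 0.014 m and horizontal distance between each of tin1_mid, tin2_mid, tin3_mid, tin4_mid, tin5_mid and tin0_mid above 0.055 m and horizontal distance between each of tin2_mid, tin3_mid, tin4_mid, tin5_mid and tin1_mid above 0.055 m and horizontal distance between each of tin3_mid, tin4_mid, tin5_mid and tin2_mid above 0.055 m and horizontal distance between each of tin4_mid, tin5_mid and tin3_mid above 0.055 m and horizontal distance between tin5_mid and tin4_mid above 0.055 m and contact force between the fingers and tin0 below 0.05 N and contact force between the fingers and tin1 below 0.05 N and contact force between the fingers and tin2 below 0.05 N and contact force between the fingers and tin3 below 0.05 N and contact force between the fingers and tin4 below 0.05 N and contact force between the fingers and tin5 below 0.05 N and value of joint wheel below 0.16 rad), for 0.2 s.
3. the thumbwheel is rolled to the fifth click (value of joint wheel between 2.45799 and 2.77799 rad), for 0.2 s.
At the end, for the whole second after the job is handed in: every tin present lies flat (within 0.12 rad) on top of the air bar, its centre within 10 mm of the bar's centre line and within its length, neighbours' centres at least 55 mm apart (5 mm gap), at rest; the thumbwheel rests at the fifth click (2.62 rad within 0.16) (all of step 3 and x of tin0_mid in the frame of bar_top between -0.01 and 0.01 m and y of tin0_mid in the frame of bar_top between -0.195 and 0.195 m and z of tin0_mid in the frame of bar_top between 0.004 and 0.014 m and angle between the z axis of each of tin0_mid, tin1_mid, tin2_mid, tin3_mid, tin4_mid, tin5_mid and the z axis of bar_top, either way round below 0.12 rad and x of tin1_mid in the frame of bar_top between -0.01 and 0.01 m and y of tin1_mid in the frame of bar_top between -0.195 and 0.195 m and z of tin1_mid in the frame of bar_top between 0.004 and 0.014 m and x of tin2_mid in the frame of bar_top between -0.01 and 0.01 m and y of tin2_mid in the frame of bar_top between -0.195 and 0.195 m and z of tin2_mid in the frame of bar_top between 0.004 and 0.014 m and x of tin3_mid in the frame of bar_top between -0.01 and 0.01 m and y of tin3_mid in the frame of bar_top between -0.195 and 0.195 m and z of tin3_mid in the frame of bar_top between 0.004 and 0.014 m and x of tin4_mid in the frame of bar_top between -0.01 and 0.01 m and y of tin4_mid in the frame of bar_top between -0.195 and 0.195 m and z of tin4_mid in the frame of bar_top between 0.004 and 0.014 m and x of tin5_mid in the frame of bar_top between -0.01 and 0.01 m and y of tin5_mid in the frame of bar_top between -0.195 and 0.195 m and z of tin5_mid in the frame of bar_top between 0.004 and 0.014 m and horizontal distance between each of tin1_mid, tin2_mid, tin3_mid, tin4_mid, tin5_mid and tin0_mid above 0.055 m and horizontal distance between each of tin2_mid, tin3_mid, tin4_mid, tin5_mid and tin1_mid above 0.055 m and horizontal distance between each of tin3_mid, tin4_mid, tin5_mid and tin2_mid above 0.055 m and horizontal distance between each of tin4_mid, tin5_mid and tin3_mid above 0.055 m and horizontal distance between tin5_mid and tin4_mid above 0.055 m and linear speed of each of tin0, tin1, tin2, tin3, tin4, tin5 below 0.02 m/s and velocity of joint wheel between -0.1 and 0.1 rad/s); the robot touches nothing.
It fails at once if a bystander is pushed more than 60 mm away (distance of any of mug, jar, tamper, timer, scoop, brush from where it was at the start of the episode above 0.06 m).
It fails at once if a bystander is tipped over (angle between any of mug, jar, tamper, timer, scoop, brush's own z axis and vertical above 0.6 rad).
Of tin0, tin1, tin2, tin3, tin4, tin5 only 4 to 6 are there at a start; the rules pass over those that are not, and their reading is None.
At some moment in a run one of tin0, tin1, tin2, tin3, tin4, tin5 may be knocked a few centimetres aside while the robot is not near it.
Once in a run the grip may slacken for a moment while it holds something.
It also fails if it takes over 210 s, if anything falls off the work surface, if the arm or the gripper's body presses on something with over 40 N, if the wrist force passes 120 N, or if a joint passes its speed limit or range.

## Working session

There is one attempt and no reset: what is moved stays moved. The work goes in short steps, each a Python script; the robot and the scene stay as the last script left them, time stands still between calls to the robot, and variables do not carry over. Pictures are saved under pics/ and viewed, and the job is handed in when it is done.

```bash
mkdir -p pics
cat > h.py <<'E'
from bench import env, kinematics, monitor, eyes, job
import numpy as np, cv2
def snap(name,fn,crop=None,scale=1):
    d=eyes.grab_frame(name); im=d["frame"]
    o=im if crop is None else im[crop[1]:crop[3],crop[0]:crop[2]]
    if scale!=1: o=cv2.resize(o,None,fx=scale,fy=scale,interpolation=cv2.INTER_CUBIC)
    cv2.imwrite("pics/"+fn,cv2.cvtColor(o,cv2.COLOR_RGB2BGR)); return d
def ray(d,u,v,z):
    V=np.array(d["view"]);K=np.array(d["mtx"]);R=V[:3,:3];t=V[:3,3]
    c=-R.T@t; r=R.T@np.linalg.inv(K)@np.array([u,v,1.]); return c+r*(z-c[2])/r[2]
def proj(d,p):
    V=np.array(d["view"]);K=np.array(d["mtx"]);q=K@(V[:3,:3]@np.array(p)+V[:3,3]); return q[:2]/q[2]
E
python3 - <<'E'
from h import *
for n in["scene","top","wrist"]:
    d=snap(n,n+"0.png",scale=1.5); print(n,np.round(d["mtx"],1).tolist(),np.round(d["view"],3).tolist())
s=monitor.sense();print(s)
E
```

```text
scene [[364.4, 0.0, 258.3], [0.0, 364.4, 193.2], [0.0, 0.0, 1.0]] [[-0.885, 0.466, 0.008, 0.499], [0.252, 0.492, -0.834, -0.077], [-0.392, -0.736, -0.552, 1.136], [0.0, 0.0, 0.0, 1.0]]
top [[385.1, 0.0, 257.9], [0.0, 385.1, 193.1], [0.0, 0.0, 1.0]] [[0.012, -1.0, -0.006, 0.019], [-0.994, -0.011, -0.11, 0.576], [0.11, 0.007, -0.994, 1.034], [0.0, 0.0, 0.0, 1.0]]
wrist [[328.7, 0.0, 255.1], [0.0, 328.7, 191.7], [0.0, 0.0, 1.0]] [[0.249, -0.968, -0.001, -0.524], [-0.929, -0.239, 0.284, -0.036], [-0.275, -0.07, -0.959, 0.38], [0.0, 0.0, 0.0, 1.0]]
{'clock': 0.15, 'joints': array([-1.54238754e+00,  3.13299495e-01,  1.49827992e+00, -2.84323373e-06,
        1.33098778e+00, -2.23393903e-01]), 'qvel': array([-1.72813883e-04, -3.93905870e-04, -2.88927314e-03,  7.08870330e-05,
       -8.23288125e-04,  6.80185253e-04]), 'joint_efforts': array([ 1.07560249e-03, -4.12365925e+01, -2.59797049e+01, -1.60091076e-04,
        3.28432128e-03, -1.04648041e-05]), 'position': array([ 0.13078868, -0.50824252,  0.23087125]), 'ee_rot': array([ 0.43352328,  0.55904654, -0.43299213,  0.5586075 ]), 'contact_force': array([ 1.02780709,  0.17668541, -0.00965997]), 'ft_torque': array([ 0.04969567, -0.0302142 ,  0.01023402]), 'finger_gap': 0.9991521831267205}
```

View pics/top0.png

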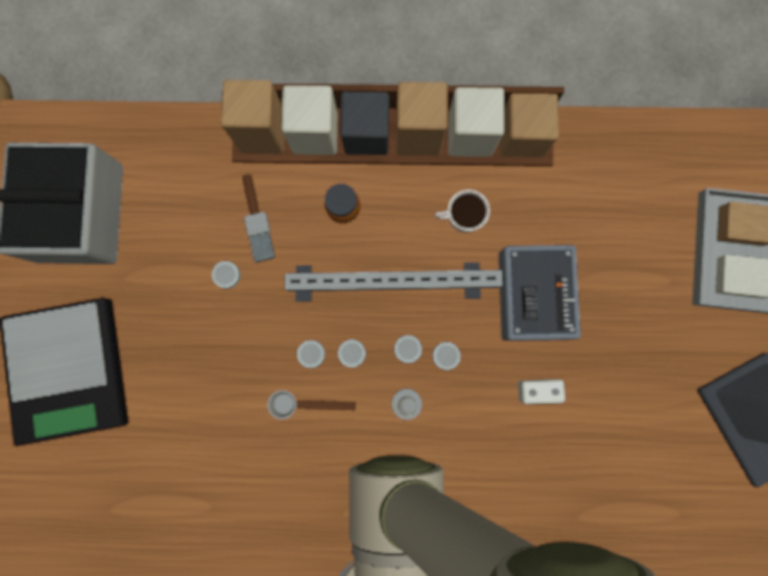

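View pics/scene0.png

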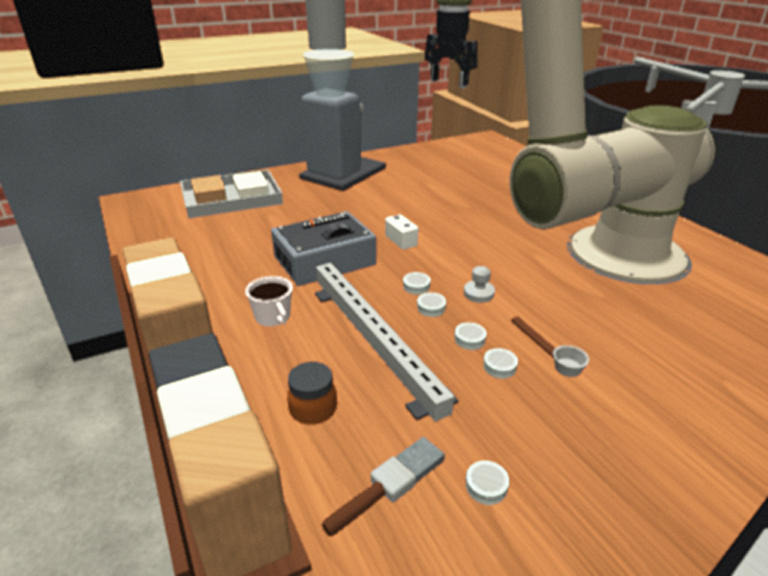

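View pics/wrist0.png

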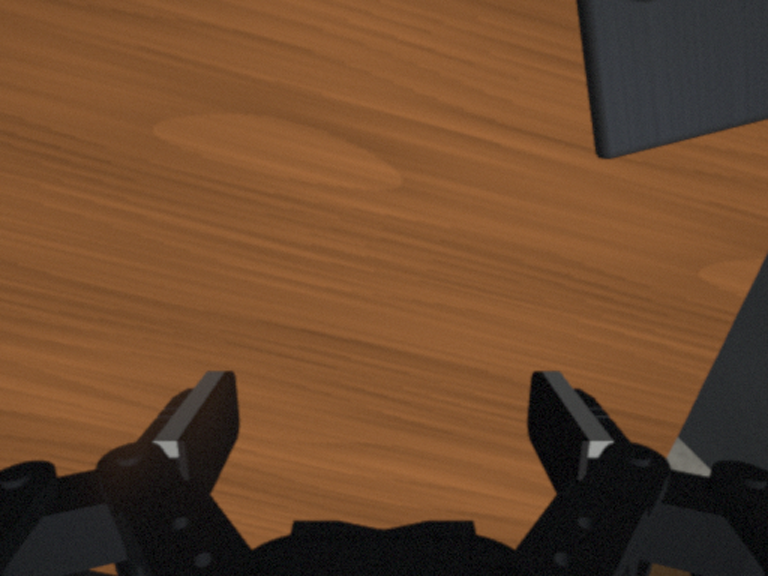

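Top view (1.5× pixels): five tins at (225,274), (310,354), (351,353), (408,349) and (447,356). The bar runs from (286,282) to (502,279). The wheel is at (530,302), with the pointer at (560,284) near the far ticks. The tamper (407,404) and scoop (282,405) also look grey. Next I'll measure these.

Run:
```python
from h import *
d=snap("top","top_box.png",crop=(320,150,400,240),scale=6)
im=d["frame"]; hsv=cv2.cvtColor(im,cv2.COLOR_RGB2HSV)
m=((hsv[...,1]<75)&(hsv[...,2]>110)).astype(np.uint8)
n,l,st,c=cv2.connectedComponentsWithStats(m)
for i in range(1,n):
    if st[i,4]>60 and 100<c[i][0]<420 and 110<c[i][1]<300: print(c[i].round(1),st[i],ray(d,*c[i],.018).round(4))
# bar: wood gap filled
roi=np.zeros_like(m);roi[178:198,185:336]=1
bm=cv2.morphologyEx(m*roi,cv2.MORPH_CLOSE,np.ones((5,5),np.uint8))
cnt=max(cv2.findContours(bm,0,cv2.CHAIN_APPROX_NONE)[0],key=cv2.contourArea)
r=cv2.minAreaRect(cnt);b=cv2.boxPoints(r);print(r);P=np.array([ray(d,*q,.036) for q in b]);print(P.round(4))
om=((hsv[...,0]<14)&(hsv[...,1]>150)&(hsv[...,2]>120)).astype(np.uint8); om[:, :366]=0; om[:,384:]=0;om[:165]=0;om[225:]=0
ys,xs=np.nonzero(om);print('ptr',xs.mean(),ys.mean(),len(xs))
d=snap("scene","scene_box.png",crop=(170,130,270,200),scale=8)
```

```text
[309.  140.3] [290 126  37  29 265] [ 0.7302 -0.1179  0.018 ]
[171.9 155.1] [163 141  18  31 358] [0.6832 0.2711 0.018 ]
[364.5 193.5] [337 163  50  63 566] [ 0.5797 -0.2727  0.018 ]
[150.1 182.7] [141 174  19  19 283] [0.6034 0.3297 0.018 ]
[262.1 186. ] [ 190  180  145   14 1453] [0.5976 0.014  0.018 ]
[271.7 232.3] [263 223  19  19 288] [ 0.4685 -0.0139  0.018 ]
[206.8 235.6] [198 227  19  19 286] [0.4573 0.1658 0.018 ]
[234.1 235.1] [225 226  19  19 288] [0.4595 0.0902 0.018 ]
[297.2 236.8] [288 228  19  19 289] [ 0.4569 -0.0847  0.018 ]
[361.8 260.8] [347 253  30  17 456] [ 0.3938 -0.2619  0.018 ]
[270.7 269. ] [261 259  21  21 340] [ 0.3684 -0.012   0.018 ]
[187.6 269. ] [178 260  20  20 288] [0.3654 0.2163 0.018 ]
((261.9974060058594, 186.25265502929688), (11.999334335327148, 144.1077880859375), 89.39690399169922)
[[ 0.607   0.2143  0.036 ]
 [ 0.6157 -0.1844  0.036 ]
 [ 0.5823 -0.1844  0.036 ]
 [ 0.5736  0.2129  0.036 ]]
ptr 372.0 189.5 6
```

View pics/top_box.png

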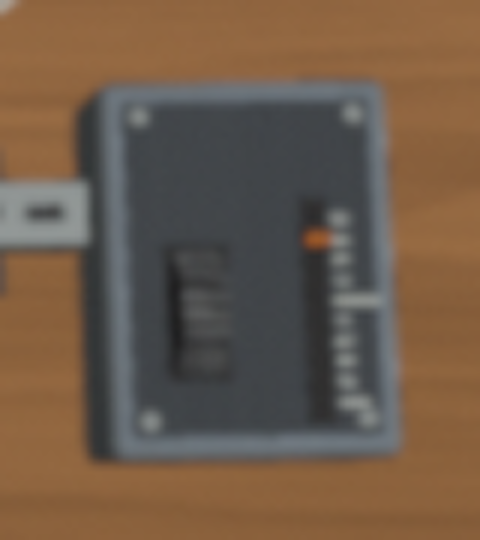

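View pics/scene_box.png

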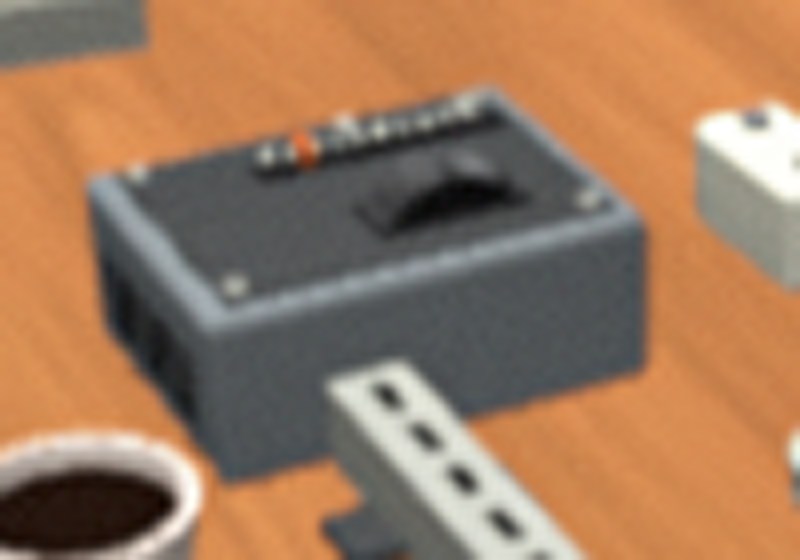

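Pointer at tick 8 (orange at crop (317,240); longest tick, the fifth, at y≈300; off tick at y≈402). The bar is near (0.595, 0.015) with yaw of about 0.02. I'll move above the bar and box to refine this with the wrist camera.

```bash
cat >> h.py <<'E'
from scipy.spatial.transform import Rotation as Rot
def quat(phi):
    x=np.array([0,0,-1.]);z=np.array([np.cos(phi),np.sin(phi),0]);y=np.cross(z,x)
    return Rot.from_matrix(np.stack([x,y,z],1)).as_quat()
def q6(phi,p):
    best=None
    j0=monitor.sense()["joints"]
    for k in(0,np.pi,-np.pi):
        q=quat(phi+k); a=kinematics.ik(p,q)
        if a is None: continue
        c=np.abs(np.array(a)-j0)[5]+ (100 if abs(a[5])>2.8 else 0)
        if best is None or c<best[0]-1e-6: best=(c,q)
    return best[1]
def st(): 
    s=monitor.sense(); print('t',round(s['clock'],2),'p',s['position'].round(4),'F',s['contact_force'].round(2),'gap',round(s['finger_gap'],3),'j6',s['joints'][5].round(2)); return s
E
python3 - <<'E'
from h import *
env.movel([.35,-.15,.26],velocity=.3); st()
p=[.50,-.12,.33]; env.reach(p,q6(0,p)); env.hold(.2);st()
d=snap("wrist","w1.png",scale=1.5); np.save("w1.npy",d,allow_pickle=True)
E
```

```text
t 1.8 p [ 0.3497 -0.1504  0.2599] F [ 0.02 -0.22 -0.53] gap 0.997 j6 0.6
t 3.0 p [ 0.4996 -0.1204  0.33  ] F [ 0.19  0.68 -0.37] gap 0.997 j6 -0.46
```

View pics/w1.png

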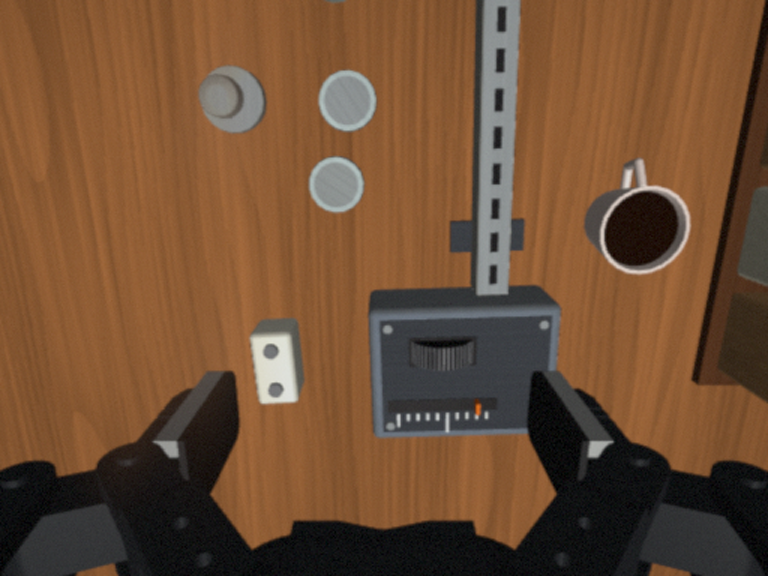

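Wrist view (1.5×): the pointer is at (478,408), on the 8th tick from the left, and the wheel is at (443,354). The bar's slits run from (493,274) to (502,19), which marks the centre line.

Run:
```python
from h import *
d=np.load("w1.npy",allow_pickle=True).item()
im=d["frame"];g=cv2.cvtColor(im,cv2.COLOR_RGB2GRAY)
m=np.zeros_like(g);m[0:192,325:338]=(g[0:192,325:338]<70)
n,l,s,c=cv2.connectedComponentsWithStats(m)
P=np.array([ray(d,*c[i],.036) for i in range(1,n) if 20<s[i,4]<120]);print(P.round(4))
a,b=np.polyfit(P[:,1],P[:,0],1);print('slope',a,'x at y=.0146',a*.0146+b)
e=ray(d,492/1.5,293/1.5,.036);print('end',e.round(4))
yaw=np.arctan(-a)
for nm,q,z in(("wheel",(443/1.5,352/1.5),.083),("boxTL",(370/1.5,312/1.5),.07),("boxTR",(558/1.5,307/1.5),.07),("boxBL",(376/1.5,436/1.5),.07)):
    print(nm,ray(d,*q,z).round(4))
print(yaw)
```

```text
[[ 0.5952  0.0456  0.036 ]
 [ 0.596   0.0155  0.036 ]
 [ 0.5968 -0.015   0.036 ]
 [ 0.5978 -0.0451  0.036 ]
 [ 0.5987 -0.0749  0.036 ]
 [ 0.5995 -0.1048  0.036 ]
 [ 0.6004 -0.1349  0.036 ]
 [ 0.6017 -0.1646  0.036 ]]
slope -0.029995064302429632 x at y=.0146 0.5960345841221997
end [ 0.6021 -0.1831  0.036 ]
wheel [ 0.5523 -0.2216  0.083 ]
boxTL [ 0.4895 -0.1896  0.07  ]
boxTR [ 0.6521 -0.1853  0.07  ]
boxBL [ 0.494  -0.3128  0.07  ]
0.029986073596711543
```

```bash
cat >> h.py <<'E'
YAW=.030; BC=np.array([.596,.0155])
BX=np.array([np.cos(YAW),np.sin(YAW)]);BY=np.array([-np.sin(YAW),np.cos(YAW)])
def bw(x,y,z): return np.array([*(BC+x*BX+y*BY),z])
def fz(): return monitor.sense()["contact_force"].round(2)
E
python3 - <<'E'
from h import *
env.close_gripper(40)
p=bw(-.05,-.24,.14); env.reach(p,q6(np.pi/2+YAW,p)); env.movel(bw(-.05,-.24,.095),velocity=.1);env.hold(.3);st(); f0=fz()
d=snap("wrist","w2.png",scale=1.5)
print(env.movel(bw(-.05,-.24,.080),velocity=.01,guard=3)); env.hold(.2); s=st(); print(s['contact_force']-f0)
E
```

```text
t 6.0 p [ 0.5534 -0.226   0.0954] F [0.25 0.88 0.33] gap 0.002 j6 0.96
True
t 7.2 p [ 0.5533 -0.2259  0.0855] F [ 0.44 -0.32  4.73] gap 0.0 j6 0.96
[ 0.18603178 -1.20458693  4.39799136]
```

View pics/w2.png

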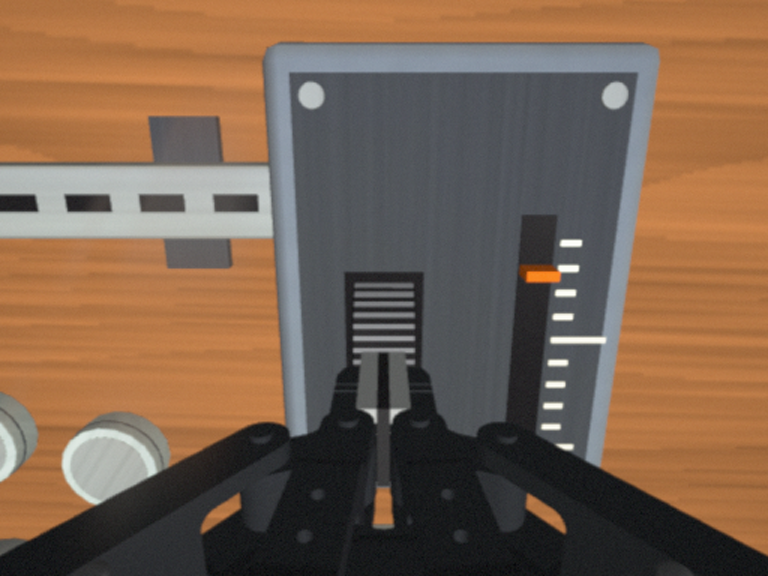

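The fingertip is centred on the wheel and touches at z≈0.0855. The pointer is at (541,274), click 8. First drag stroke next.

```bash
cat >> h.py <<'E'
def stroke(x0,x1,zp=.0838,v=.03,n=4,lift=.0935):
    f0=None
    env.movel(bw(-.05+x0,-.24,lift),velocity=.08); env.hold(.15); f0=fz()
    env.movel(bw(-.05+x0,-.24,zp),velocity=.02)
    F=[fz()-f0]
    for x in np.linspace(x0,x1,n+1)[1:]:
        env.movel(bw(-.05+x,-.24,zp),velocity=v); F.append(fz()-f0)
    env.movel(bw(-.05+x1,-.24,lift),velocity=.05); env.hold(.2)
    print(np.array(F)[:,[0,2]].round(1).tolist())
E
python3 - <<'E'
from h import *
stroke(.009,-.012); st()
snap("wrist","w3.png",scale=1.5)
snap("scene","s3.png",crop=(170,130,270,200),scale=6)
E
```

```text
[[-1.2, 6.8], [0.9, 7.0], [-2.1, 7.1], [-0.4, 6.9], [-1.4, 6.3]]
t 10.13 p [ 0.5411 -0.2262  0.0932] F [-0.13  0.49  0.22] gap -0.0 j6 0.95
```

View pics/w3.png

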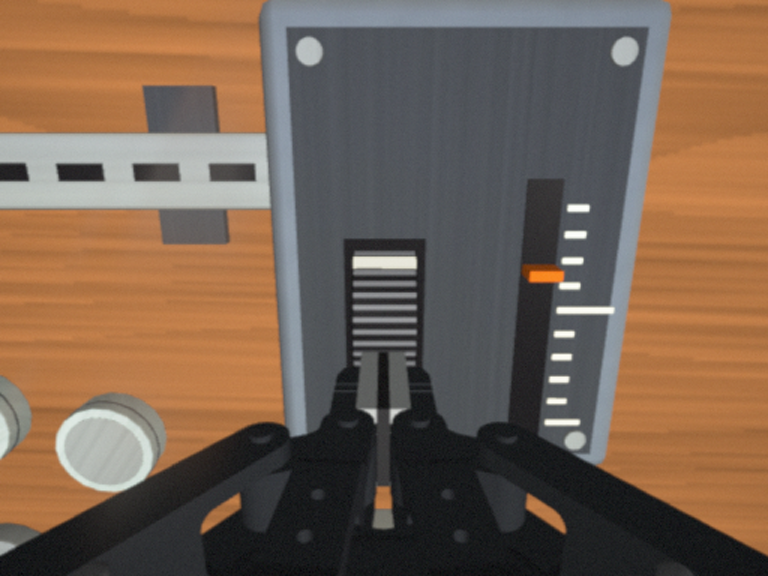

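Pointer now about click 7, and the white mark is visible on the far side. I'll continue with longer strokes.

Run:
```python
from h import *
for i in range(4): stroke(.012,-.018,v=.04)
st()
snap("wrist","w4.png",scale=1.5)
```

```text
[[-0.1, 5.7], [-2.4, 5.8], [-0.7, 6.1], [-1.7, 5.7], [-2.2, 4.8]]
[[-0.5, 4.8], [-3.2, 5.9], [-1.8, 6.4], [-4.0, 5.7], [-2.8, 4.2]]
[[2.2, 6.8], [-0.7, 7.2], [1.1, 6.9], [-1.1, 6.8], [-0.7, 5.2]]
[[1.3, 4.8], [-2.5, 4.6], [0.5, 5.1], [2.6, 4.5], [0.4, 4.2]]
t 22.89 p [ 0.535  -0.2263  0.0932] F [-0.58  0.03 -0.05] gap -0.003 j6 0.94
```

View pics/w4.png

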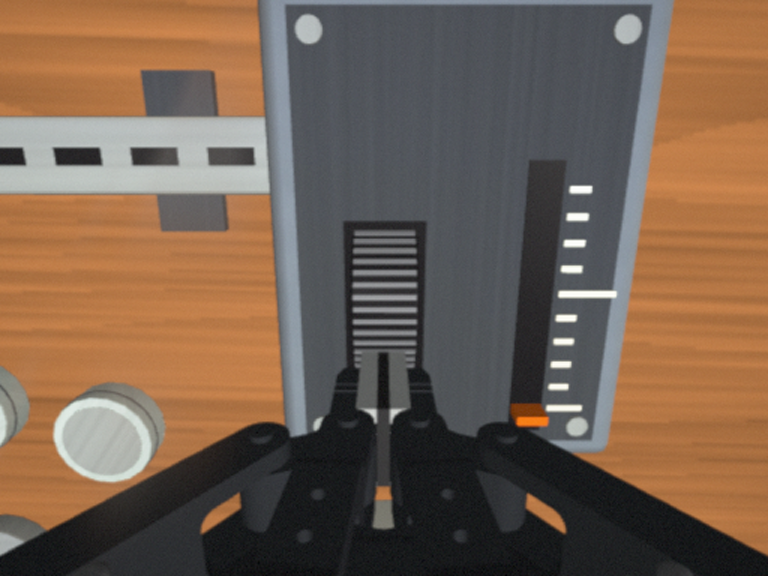

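The pointer is at (529,415), level with the long off tick at y=408, so the wheel is off. Next I'll work out the clearances to the mug and jar, and re-measure the tins with the arm out of the way.

```bash
cat >> h.py <<'E'
def tins(d):
    hsv=cv2.cvtColor(d["frame"],cv2.COLOR_RGB2HSV)
    m=((hsv[...,1]<75)&(hsv[...,2]>110)).astype(np.uint8)
    n,l,s,c=cv2.connectedComponentsWithStats(m); out=[]
    for i in range(1,n):
        if 230<s[i,4]<360 and abs(s[i,2]-19)<=2 and abs(s[i,3]-19)<=2 and 100<c[i][0]<420 and 110<c[i][1]<300:
            out.append((c[i].round(1),ray(d,*c[i],.018)[:2].round(4),s[i,4]))
    return out
E
python3 - <<'E'
from h import *
env.movel(bw(-.05,-.24,.16),velocity=.3); env.release()
p=[.45,-.12,.30]; env.reach(p,q6(0,p))
d=snap("top","t5.png",scale=1.5); st()
for t in tins(d): print(t)
print('mug',ray(d,468/1.5,210/1.5,.056),'jar',ray(d,341/1.5,200/1.5,.06))
d=np.load("w1.npy",allow_pickle=True).item()
print('mug w',ray(d,640/1.5,229/1.5,.056)); 
for c in((348,100),(336,184)): print('tin w',ray(d,c[0]/1.5,c[1]/1.5,.018))
E
```

```text
t 25.48 p [ 0.4501 -0.1202  0.2996] F [-0.12  1.1   0.31] gap 1.001 j6 -0.51
(array([150.1, 182.7]), array([0.6035, 0.3297]), np.int32(282))
(array([271.7, 232.3]), array([ 0.4685, -0.0139]), np.int32(288))
(array([206.8, 235.6]), array([0.4573, 0.1658]), np.int32(286))
(array([234.1, 235.1]), array([0.4596, 0.0902]), np.int32(289))
(array([297.2, 236.9]), array([ 0.4568, -0.0847]), np.int32(288))
(array([270.7, 269. ]), array([ 0.3684, -0.0119]), np.int32(339))
(array([187.6, 269.1]), array([0.3654, 0.2162]), np.int32(278))
mug [ 0.72156279 -0.12132591  0.056     ] jar [0.73675494 0.11115365 0.06      ]
mug w [ 0.72033171 -0.11990439  0.056     ]
tin w [ 0.47076038 -0.01344277  0.018     ]
tin w [ 0.45833335 -0.08486923  0.018     ]
```

View pics/t5.png

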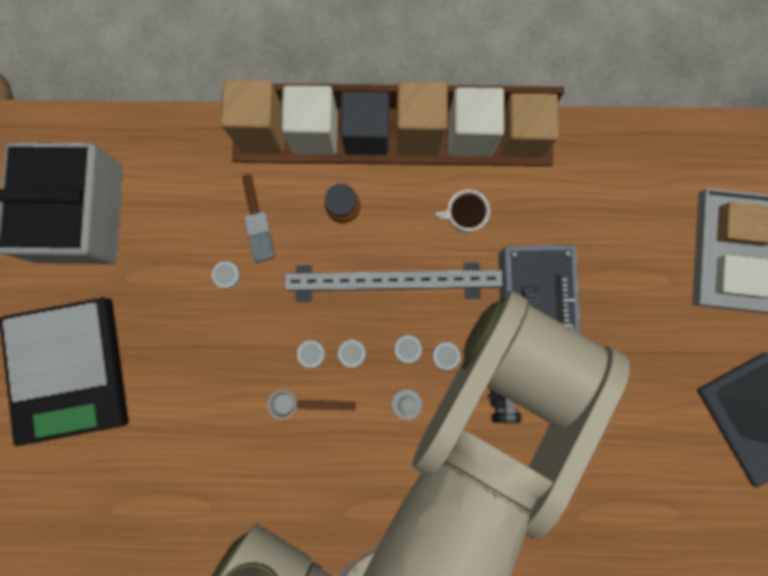

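Seven round grey blobs: five are tins, and the other two are the tamper (area 339) and the scoop at (187,269), which I exclude. The clearances at the bar are fine. Picking the first tin.

```bash
cat >> h.py <<'E'
def pick(x,y,ex=0):
    p=np.array([x,y,.10]); env.reach(p,q6(YAW,p))
    env.movel([x,y,.05],velocity=.25)
    g=env.movel([x,y,.001],velocity=.06,guard=10); 
    if g: print("GUARD"); st()
    env.close_gripper(50); s=st()
    env.movel([x,y,.085],velocity=.2); env.hold(.1); print('lift gap',round(monitor.sense()['finger_gap'],3))
def place(by,z=.0385):
    p=bw(0,by,.10); env.reach(p,q6(YAW,p)); print('carry gap',round(monitor.sense()['finger_gap'],3))
    env.movel(bw(0,by,.052),velocity=.15)
    g=env.movel(bw(0,by,z),velocity=.03,guard=4); s=st(); print('touch',g)
    env.release(); env.hold(.15)
    env.movel(bw(0,by,.11),velocity=.2)
E
python3 - <<'E'
from h import *
pick(.4575,-.0847); snap("wrist","w6.png",scale=1.5); place(-.15); snap("wrist","w7.png",scale=1.5); st()
E
```

```text
t 28.07 p [ 0.4577 -0.0848  0.0016] F [-2.22  0.78  8.98] gap 0.558 j6 -0.47
lift gap 0.558
carry gap 0.563
t 30.51 p [ 0.6005 -0.1344  0.0385] F [-0.29 -0.54 -1.63] gap 0.561 j6 -0.44
touch False
t 31.68 p [ 0.6    -0.1342  0.109 ] F [ 0.63 -0.95  0.15] gap 1.003 j6 -0.44
```

View pics/w6.png

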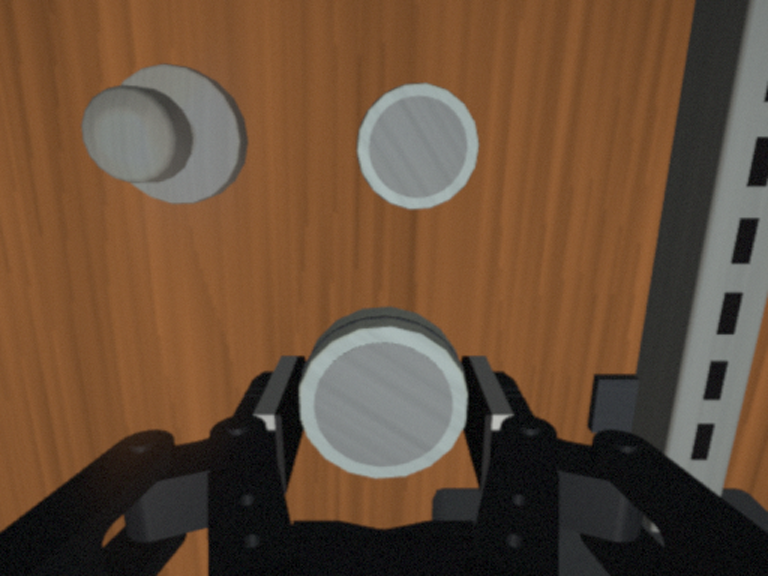

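View pics/w7.png

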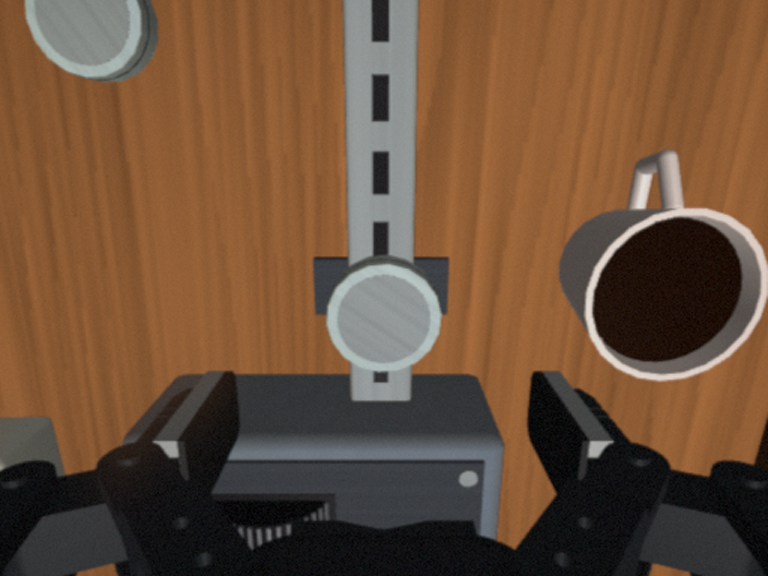

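The first tin is centred on the bar: tin at (384,315), slit line at x≈381. Next tins, re-measuring before each pick and checking after each placing.

Run:
```python
from h import *
for t in tins(eyes.grab_frame("top")): print(t)
pick(.4695,-.0139); place(-.075,.0375)
snap("wrist","w8.png",scale=1); 
d=snap("top","t8.png",scale=1.5)
for t in tins(d): print(t)
st()
```

```text
(array([150.1, 182.7]), array([0.6035, 0.3297]), np.int32(282))
(array([271.6, 232.3]), array([ 0.4687, -0.0138]), np.int32(285))
(array([206.8, 235.6]), array([0.4573, 0.1658]), np.int32(286))
(array([234. , 235.1]), array([0.4596, 0.0903]), np.int32(289))
(array([187.7, 269. ]), array([0.3656, 0.216 ]), np.int32(270))
t 34.23 p [ 0.4697 -0.014   0.0016] F [-2.43  0.36  7.89] gap 0.561 j6 -0.31
lift gap 0.566
carry gap 0.567
t 36.47 p [ 0.5981 -0.0594  0.0377] F [-0.37  0.38  3.47] gap 0.564 j6 -0.32
touch True
(array([150.1, 182.7]), array([0.6035, 0.3297]), np.int32(282))
(array([206.8, 235.6]), array([0.4573, 0.1658]), np.int32(286))
(array([234.1, 235.1]), array([0.4595, 0.0902]), np.int32(288))
(array([187.6, 268.9]), array([0.3657, 0.2162]), np.int32(275))
t 37.69 p [ 0.5976 -0.0593  0.1086] F [ 0.    0.68 -0.17] gap 1.0 j6 -0.32
```

View pics/w8.png

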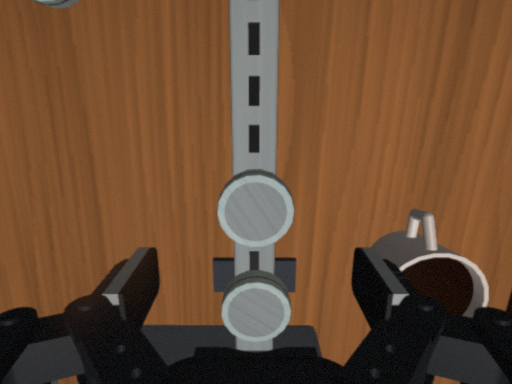

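View pics/t8.png

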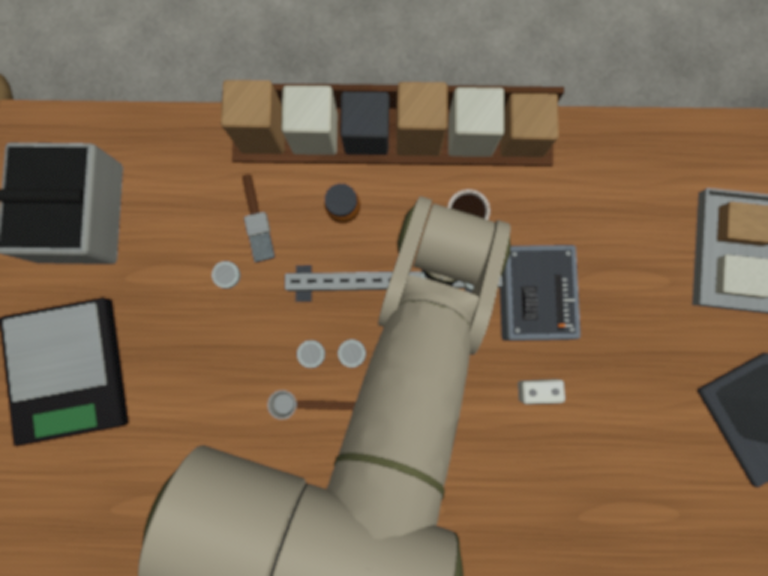

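Two tins are on the bar and centred, at (256,208) and (256,310) in the wrist view. The remaining three haven't moved.

Run:
```python
from h import *
pick(.4605,.0902); place(0,.0375)
snap("wrist","w9.png",scale=1); 
d=snap("top","t9.png",scale=1.5)
for t in tins(d): print(t)
st()
```

```text
t 40.28 p [0.4606 0.0902 0.0016] F [-2.83 -0.09  7.14] gap 0.564 j6 -0.09
lift gap 0.562
carry gap 0.564
t 42.58 p [0.5958 0.0155 0.0377] F [-0.77  0.3   3.84] gap 0.561 j6 -0.2
touch True
(array([150.1, 182.7]), array([0.6034, 0.3297]), np.int32(283))
(array([206.7, 235.6]), array([0.4574, 0.1661]), np.int32(282))
(array([187.6, 269. ]), array([0.3654, 0.2161]), np.int32(275))
t 43.8 p [0.5953 0.0156 0.1086] F [ 1.14  0.24 -0.82] gap 0.999 j6 -0.2
```

View pics/w9.png

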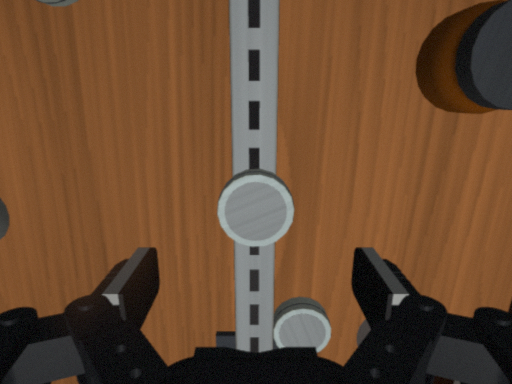

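The third tin is on, at (256,208). However, a tin now sits off the bar at (302,328), so one already placed was knocked aside. I'll back off and look.

Run:
```python
from h import *
p=np.array([.42,-.05,.33]); env.movel(bw(0,0,.2),velocity=.3); env.reach(p,q6(YAW,p)); env.hold(.1)
d=snap("wrist","w10.png",scale=1.5); np.save("w10.npy",d,allow_pickle=True); snap("scene","s10.png",crop=(150,100,350,340),scale=2.4); st()
```

```text
t 45.36 p [ 0.4205 -0.0498  0.329 ] F [ 0.05 -0.66  0.07] gap 1.001 j6 -0.43
```

View pics/w10.png

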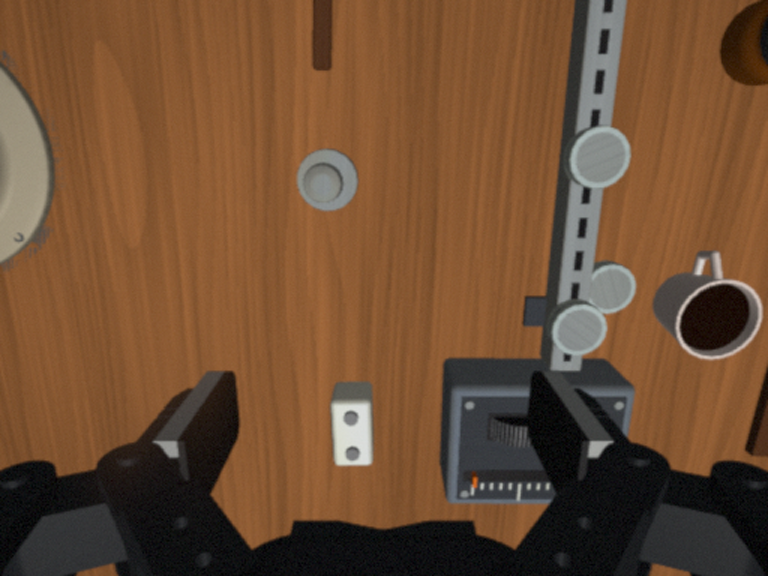

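View pics/s10.png

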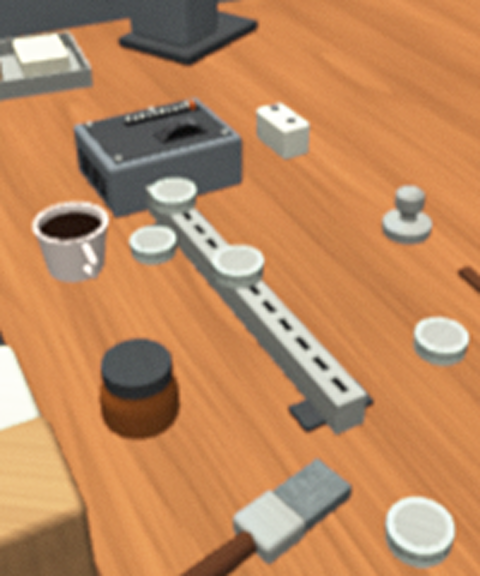

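The second tin now lies between the bar and the mug, at wrist (610,289). It looks flat. I'll locate it from two views.

Run:
```python
from h import *
d=np.load("w10.npy",allow_pickle=True).item()
# tin top ellipse: full circle est
p=ray(d,609/1.5,288.5/1.5,.018);print('wrist',p)
ds=eyes.grab_frame("scene")
u,v=150+153/2.4,100+240/2.4; print('scene',ray(ds,u,v,.018))
def circ(dd,c,r,z): return np.array([proj(dd,[c[0]+r*np.cos(a),c[1]+r*np.sin(a),z]) for a in np.linspace(0,6.28,40)])
for dd,fn,cr in((d,"chkw.png",(340,120,512,260)),(ds,"chks.png",(190,160,290,230))):
    im=cv2.resize(dd["frame"][cr[1]:cr[3],cr[0]:cr[2]],None,fx=4 if cr[0]==340 else 7,fy=4 if cr[0]==340 else 7,interpolation=cv2.INTER_CUBIC)
    s=4 if cr[0]==340 else 7
    pts=((circ(dd,p,.025,.018)-[cr[0],cr[1]])*s).astype(np.int32); cv2.polylines(im,[pts],True,(255,0,0),1)
    for a,b in (((.015,-.2),(.015,.2)),((-.015,-.2),(-.015,.2))):
        pts=np.array([proj(dd,bw(a[0],a[1]+t*(b[1]-a[1]),.036)) for t in np.linspace(0,1,20)]);pts=((pts-[cr[0],cr[1]])*s).astype(np.int32); cv2.polylines(im,[pts],False,(0,0,255),1)
    cv2.imwrite("pics/"+fn,im[...,::-1])
rel=p[:2]-BC; print('bar frame',rel@BX,rel@BY)
```

```text
wrist [ 0.64023968 -0.10587195  0.018     ]
scene [ 0.6405461  -0.10524292  0.018     ]
bar frame 0.04057916511099437 -0.12264432847747424
```

View pics/chkw.png

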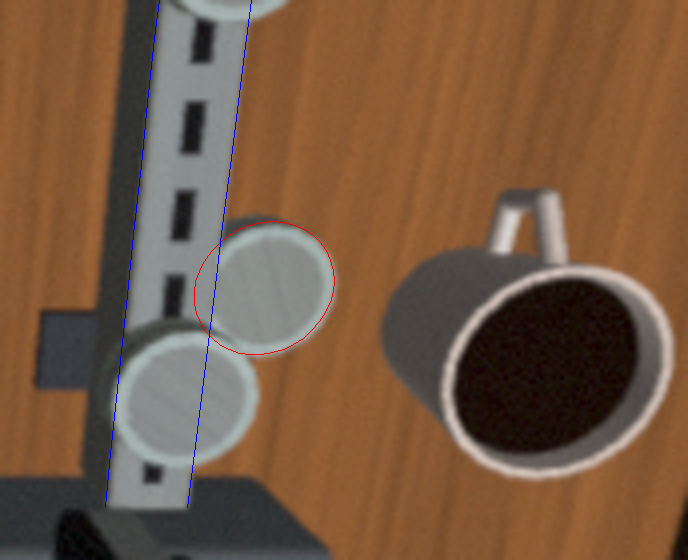

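View pics/chks.png

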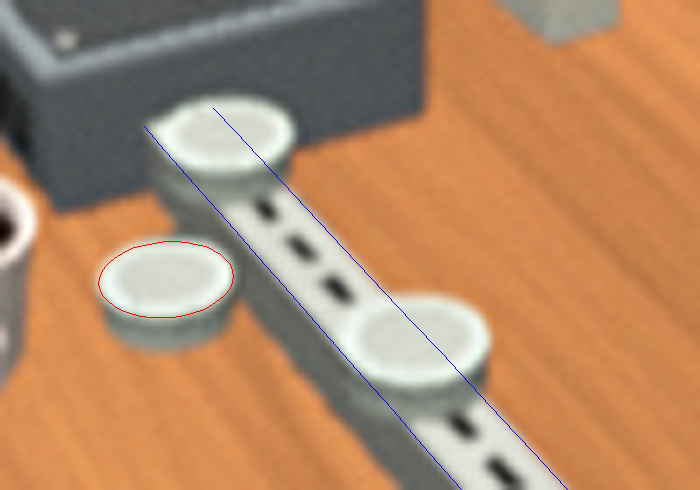

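The two views agree: the tin is at about (0.640, −0.106), flat, right against the bar's far wall. I'll grip it with the jaws along the bar, offset slightly away from the bar, lift it, turn 90° and put it back.

Run:
```python
from h import *
bx,by=.0455,-.1225
phi=YAW+np.pi/2
p=bw(bx,by,.13); q=q6(phi,p); env.reach(p,q); st()
env.movel(bw(bx,by,.07),velocity=.15)
print(env.movel(bw(bx,by,.002),velocity=.04,guard=6)); st()
env.close_gripper(50); st()
env.movel(bw(bx,by,.12),velocity=.1); env.hold(.1); st()
snap("wrist","w11.png")
```

```text
t 46.77 p [ 0.6452 -0.1056  0.1307] F [ 0.34 -0.33  0.23] gap 1.003 j6 -1.94
False
t 49.17 p [ 0.6453 -0.1056  0.0022] F [0.34 0.88 0.4 ] gap 1.002 j6 -1.94
t 49.6 p [ 0.6455 -0.1057  0.0026] F [0.7  1.13 4.49] gap 0.56 j6 -1.94
t 51.03 p [ 0.6449 -0.1055  0.1193] F [ 0.07  0.02 -1.  ] gap 0.561 j6 -1.94
```

View pics/w11.png

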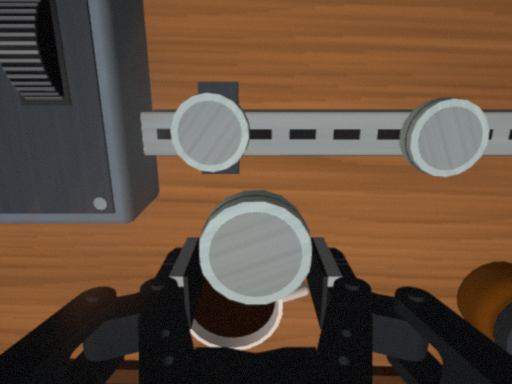

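Tin held, at (256,250). Turning and placing it.

Run:
```python
from h import *
off=np.array([*(-.005*BX),0]); R0=Rot.from_quat(monitor.sense()["ee_rot"])
p=bw(0,-.075,.12); q=q6(YAW,p); o2=Rot.from_quat(q).apply(R0.inv().apply(off)); print(o2)
t=p-np.array([o2[0],o2[1],0]); env.reach(t,q); print(monitor.sense()['finger_gap'])
env.movel([t[0],t[1],.052],velocity=.15)
print(env.movel([t[0],t[1],.0382],velocity=.03,guard=4)); st()
env.release(); env.hold(.15); env.movel([t[0],t[1],.11],velocity=.2)
snap("wrist","w12.png")
for t in tins(eyes.grab_frame("top")): print(t)
```

```text
[-1.50209060e-04  4.99774126e-03 -4.41638953e-06]
0.5615834781165228
True
t 53.58 p [ 0.5983 -0.0644  0.0385] F [-0.93  0.56  4.2 ] gap 0.566 j6 -0.33
(array([150.1, 182.7]), array([0.6034, 0.3297]), np.int32(283))
(array([206.8, 235.6]), array([0.4573, 0.1658]), np.int32(286))
(array([187.6, 269. ]), array([0.3656, 0.2161]), np.int32(274))
```

View pics/w12.png

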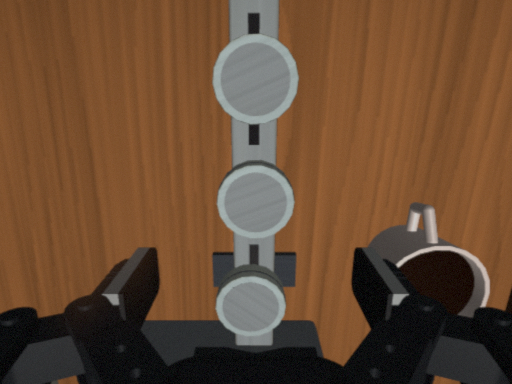

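Three tins are back in place. The box-end tin has shifted slightly ((251,305) against (256,310) before), which I'll measure later. Next two tins.

Run:
```python
from h import *
pick(.4585,.1658); place(.075,.0378)
snap("wrist","w13.png"); T=tins(eyes.grab_frame("top"))
for t in T: print(t)
st()
```

```text
t 57.62 p [0.4587 0.1658 0.0016] F [-2.38 -1.29  7.68] gap 0.562 j6 0.08
lift gap 0.56
carry gap 0.563
t 59.92 p [0.5935 0.0905 0.0377] F [-0.64 -0.33  3.92] gap 0.561 j6 -0.07
touch True
(array([150.1, 182.7]), array([0.6034, 0.3297]), np.int32(283))
(array([270.7, 269. ]), array([ 0.3684, -0.0119]), np.int32(339))
t 61.14 p [0.593  0.0905 0.1086] F [-0.31  0.81 -0.34] gap 1.0 j6 -0.07
```

View pics/w13.png

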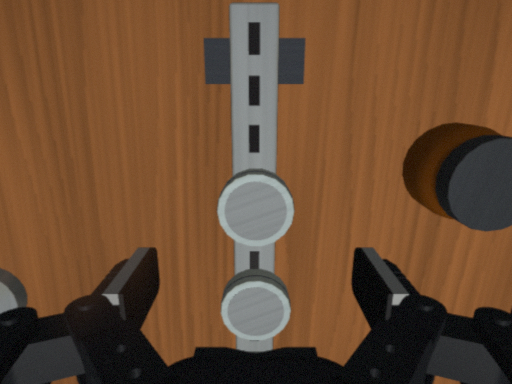

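The fourth tin is centred at (256,208). Last tin next.

Run:
```python
from h import *
pick(.604,.3297); place(.15,.0378)
snap("wrist","w14.png"); st()
env.movel(bw(0,.15,.2),velocity=.3)
p=np.array([.40,.0,.36]); env.reach(p,q6(YAW,p)); env.hold(.1)
d=snap("wrist","w15.png",scale=1.5); np.save("w15.npy",d,allow_pickle=True); snap("scene","s15.png",crop=(150,100,350,340),scale=2.4)
d=snap("top","t15.png",scale=1.5); st()
```

```text
t 63.84 p [0.6044 0.3299 0.0017] F [-0.18 -0.22  4.29] gap 0.567 j6 0.3
lift gap 0.564
carry gap 0.564
t 66.17 p [0.5913 0.1654 0.0377] F [-0.69 -0.57  4.83] gap 0.563 j6 0.05
touch True
t 67.35 p [0.5909 0.1654 0.1088] F [ 0.21 -0.04 -0.19] gap 1.0 j6 0.05
t 69.2 p [4.003e-01 2.000e-04 3.595e-01] F [ 0.2  -0.07 -0.54] gap 0.996 j6 -0.32
```

View pics/w15.png

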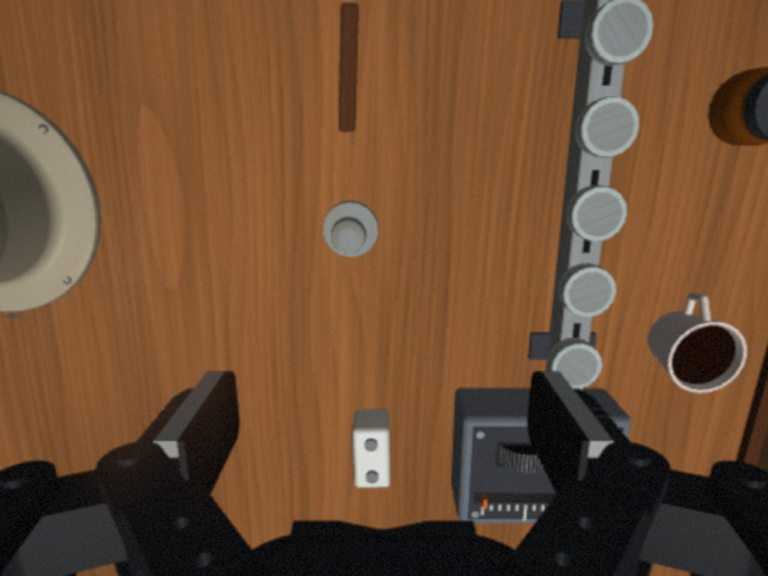

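View pics/t15.png

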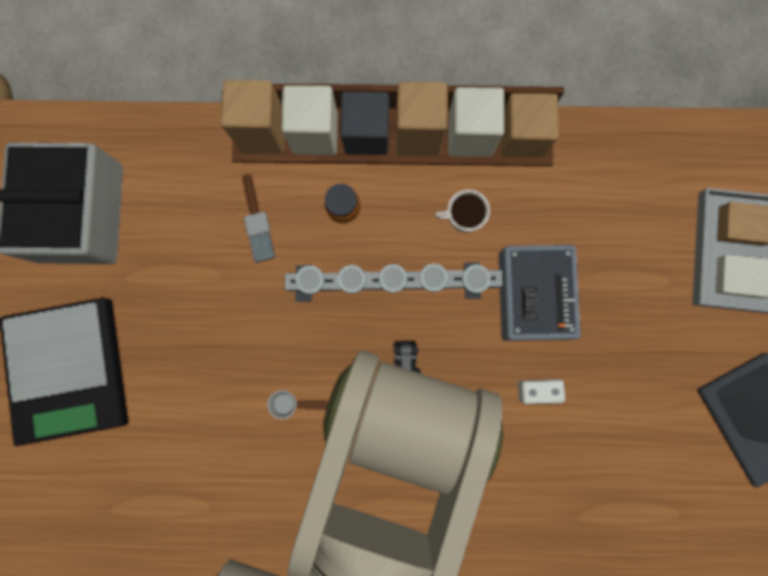

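View pics/s15.png

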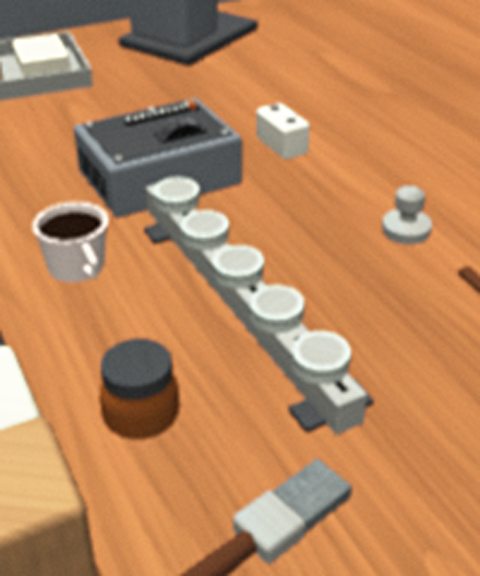

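All five tins are on the bar: top view (309,279), (351,279), (393,278), (433,277), (476,278). I'll measure their offsets.

```bash
cat >> h.py <<'E'
def barpos(name,crop,d=None,s=4,rr=(.022,.028)):
    d=d or eyes.grab_frame(name); im=d["frame"][crop[1]:crop[3],crop[0]:crop[2]]
    g=cv2.resize(cv2.cvtColor(im,cv2.COLOR_RGB2GRAY),None,fx=s,fy=s,interpolation=cv2.INTER_CUBIC)
    a=proj(d,bw(0,0,.054));b=proj(d,bw(.025,0,.054));r=np.linalg.norm(a-b)*s
    c=cv2.HoughCircles(g,cv2.HOUGH_GRADIENT_ALT,1.5,r*1.7,param1=150,param2=.6,minRadius=int(r*.8),maxRadius=int(r*1.25))
    out=[]
    if c is None: return out
    for x,y,q in c[0]:
        u,v=(x+.5)/s-.5+crop[0],(y+.5)/s-.5+crop[1]
        w=ray(d,u,v,.054)[:2]-BC; out.append((round(w@BX,4),round(w@BY,4),round(q/r,2)))
    return sorted(out,key=lambda t:t[1])
E
python3 - <<'E'
from h import *
for r in barpos("top",(180,170,340,204)): print('top',r)
d=np.load("w15.npy",allow_pickle=True).item()
for r in barpos("wrist",(340,0,450,270),d): print('w',r)
E
```

```text
top (np.float64(-0.0031), np.float64(-0.1519), np.float64(1.02))
top (np.float64(-0.0016), np.float64(-0.0736), np.float64(1.01))
top (np.float64(-0.0015), np.float64(0.1516), np.float64(1.02))
w (np.float64(-0.0011), np.float64(-0.0722), np.float64(0.98))
w (np.float64(0.0003), np.float64(0.0025), np.float64(0.87))
w (np.float64(0.0003), np.float64(0.0025), np.float64(1.01))
w (np.float64(-0.0), np.float64(0.0753), np.float64(1.01))
w (np.float64(-0.0), np.float64(0.0753), np.float64(0.84))
w (np.float64(0.0011), np.float64(0.1514), np.float64(1.07))
```

All tins are within about 3 mm of the centre line and about 75 mm apart. Now I'll roll the wheel forward.

Run:
```python
from h import *
env.close_gripper(40)
p=bw(-.062,-.24,.16); env.reach(p,q6(np.pi/2+YAW,p))
for i in range(2):
    stroke(-.012,.016,v=.04); 
    env.movel(bw(-.062,-.24,.0935),velocity=.1);env.hold(.1)
    snap("wrist","w16_%d.png"%i,crop=(140,0,460,300),scale=1.6)
st()
```

```text
[[-2.7, 6.6], [1.4, 6.6], [2.0, 6.9], [1.4, 5.7], [5.0, 3.0]]
[[-0.9, 7.0], [0.7, 6.4], [2.5, 5.6], [1.5, 6.1], [3.8, 3.5]]
t 78.92 p [ 0.5417 -0.2263  0.0935] F [ 0.33 -0.2   0.61] gap -0.003 j6 0.95
```

View pics/w16_0.png

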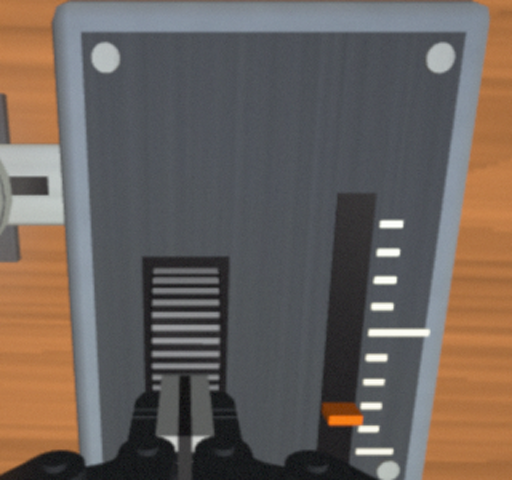

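View pics/w16_1.png

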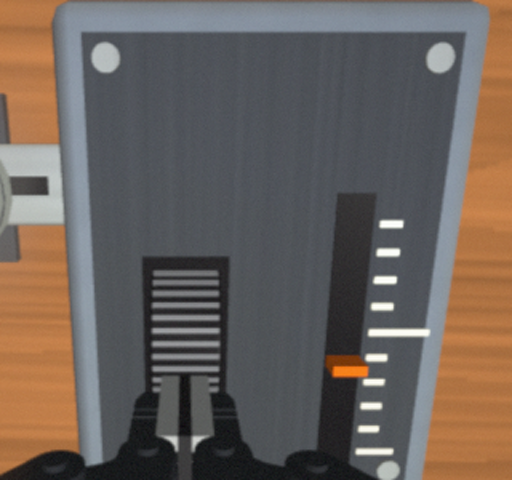

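The pointer reads click 2, then click 4 ((348,366) against tick 4 at y≈357, with its usual parallax of about +8). One single-click stroke to go.

Run:
```python
from h import *
stroke(-.008,.009,v=.03); 
env.movel(bw(-.035,-.24,.13),velocity=.1)
env.movel(bw(-.10,-.24,.15),velocity=.15);env.hold(.3)
snap("wrist","w17.png",scale=1.5); st()
```

```text
[[-0.6, 6.6], [0.9, 6.3], [1.5, 6.6], [0.8, 6.1], [0.3, 6.4]]
t 83.13 p [ 0.5035 -0.2273  0.1497] F [0.43 0.04 0.29] gap 0.003 j6 0.9
```

View pics/w17.png

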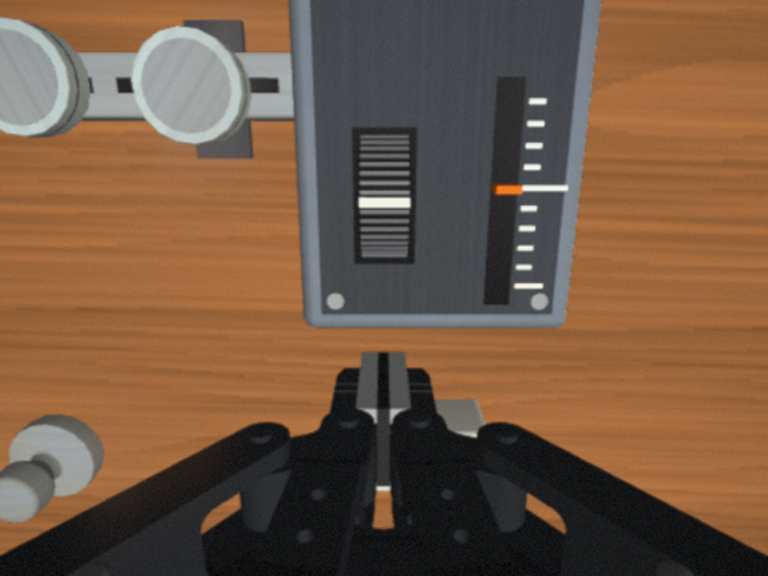

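The pointer (508,189) lines up with the longest tick, and the white mark (385,203) is uppermost. Now I'll retract and do a final check of everything.

Run:
```python
from h import *
env.movel([.42,-.15,.33],velocity=.25); p=np.array([.40,.0,.36]); env.reach(p,q6(YAW,p)); env.hold(.3)
d=snap("wrist","w18.png"); 
for r in barpos("wrist",(330,0,450,270),d): print('w',r)
for r in barpos("top",(180,170,340,204)): print('top',r)
snap("top","t18.png",scale=1.5); st()
```

```text
w (np.float64(0.0025), np.float64(-0.0758), np.float64(0.98))
w (np.float64(-0.0003), np.float64(-0.0002), np.float64(0.94))
w (np.float64(0.0005), np.float64(0.0767), np.float64(1.06))
w (np.float64(0.0005), np.float64(0.0767), np.float64(0.88))
w (np.float64(0.0007), np.float64(0.1497), np.float64(1.09))
w (np.float64(0.0007), np.float64(0.1497), np.float64(0.87))
top (np.float64(-0.0041), np.float64(-0.1519), np.float64(1.03))
top (np.float64(0.0032), np.float64(0.074), np.float64(1.01))
top (np.float64(-0.0005), np.float64(0.1516), np.float64(1.02))
t 85.73 p [ 4.0e-01 -1.0e-04  3.6e-01] F [ 0.49 -0.03  0.45] gap -0.004 j6 -0.32
```

View pics/t18.png

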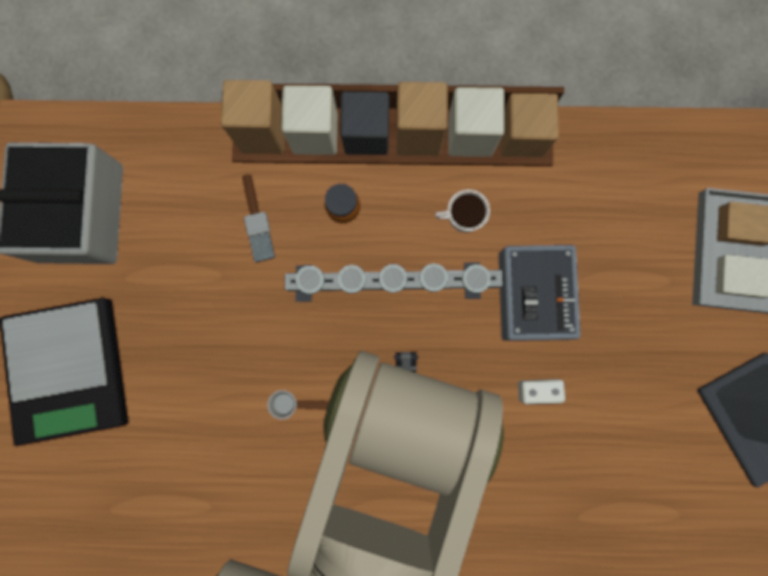

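View pics/w18.png

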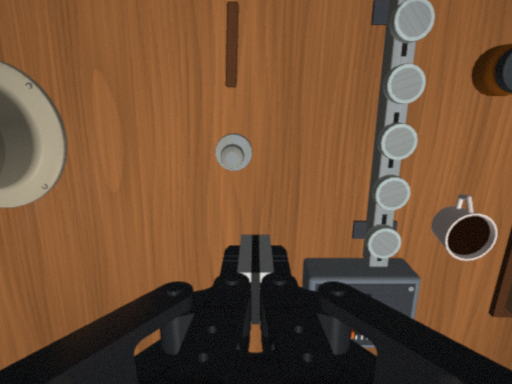

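Five tins sit in a row on the bar, the mark and pointer are at click five, and the bystanders haven't moved. Handing in.

```bash
python3 -c "
from h import *
env.hold(.3); job.hand_in(); st()"
```

```text
the job is handed in; nothing more can be done
the job is handed in; nothing more can be done
```

I handed the job in at about 86 s on the robot's clock. The wheel went from click 8 to off, all five tins present were laid on the air bar, and then the wheel was rolled to the fifth click.

- **Knocked tin:** after I had placed the second tin, it was found knocked off between the bar and the mug. I picked it up again and put it back.
- **Tins:** in the last pictures all five lie flat, about 75 mm apart centre to centre. Measured offsets from the centre line were at most about 4 mm, against the 10 mm allowed.
- **Wheel:** the pointer was on the longest tick with the white mark uppermost.
- **Bystanders:** the mug, jar, brush, scoop and timer looked unmoved in the last top view. The arm hid the tamper there, but the wrist camera showed it upright with no sign of being moved.
- **Weaker checks:** the circle fit missed some tins in each view, and the two views disagreed by up to about 3 mm across the bar. The tin next to the control box had shifted slightly. It got a number only from the top camera (−4 mm), although the wrist view showed it on the slit line.

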